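# Scribe an angled cut line on a shelf panel along an adjustable straightedge

### The job

Swing the blade of the angle guide on the plywood panel until its thin scribing edge just meets the point of the pencilled crow's foot, and let go. Then take the scratch awl from the tray and scribe the cut line: with the tip lightly on the wood and against the scribing edge, draw it slowly from beside the protractor plate out to the mark and stop there, in one pass without lifting, without scratching the rest of the panel or shifting the blade. Lay the awl back in the tray and leave the other things on the bench alone.

Things in the scene. Friction and masses are not known exactly. Their poses are not given: they have to be found in the camera images.
- panel: plywood panel 280 x 330 x 18 mm, flat on a thin black mat, does not move; origin at the bench under its centre, its top face 21 mm above the bench; x its 280 mm side (away from the robot at yaw 0), y its 330 mm side, z up
- guide: aluminium angle guide clamped to the panel's +y edge: a 170 mm stock and a protractor plate of 100 mm diameter, its top 9 mm above the panel. Does not move. Origin on the pivot axis at the panel's top face, axes parallel to the panel's. The blade turns about this axis, under the plate; a black knob of 34 mm, top 23 mm above the panel, caps the pivot (no lock to work)
- blade (a joint): angle of the guide's blade about the pivot, rad: 0 when the blade points along the panel's -y, positive when its free end swings to the panel's +x; range -0.45 to 0.65. It is stiff (1.2 N m of friction) and stays where it is left
- edge_start (a point): point on the blade's scribing edge at the panel's top face, 60 mm along the blade from the pivot and 20 mm to its side. x runs along the edge to the blade's free end, y away from the blade over the open panel, z up. The edge is a straight steel strip 3 mm high, up to x = 240 mm; the blade (40 mm wide, 5 mm thick) lies at y = -40 to 0 mm
- blade_rib (a point): point on top of the blade's finger rib, 200 mm from the pivot: a straight ridge 14 mm wide along the blade's middle, to be gripped across its sides anywhere from 60 to 295 mm from the pivot; its top is 21 mm, the blade's flat beside it 5 mm above the panel. Axes as edge_start
- mark: pencilled crow's foot (a dark V of two 34 mm strokes) on the panel near the end of the blade; origin at the point of the V, on the panel's top face; axes parallel to the panel's, the V opens to the panel's +x. Some 185 to 235 mm along the edge from edge_start once the edge is set to it
- awl: scratch awl lying in the tray: octagonal wooden handle 95 mm long, 26 mm across flats, brass ferrule, then a pointed steel spike 6 mm thick, about 195 mm in all. Origin under the handle's middle, 13 mm below the handle's axis; x towards the tip, z up as it first lies. It balances about 6 mm from the handle's middle towards the tip
- awl_tip (a point): the point of the awl, on its axis, 140 mm from the handle's middle
- tray: open steel tray 240 x 140 mm outside, walls 3 mm thick and 22 mm high, floor about 3 mm thick; does not move. Origin at the bench under its centre, x along its 240 mm side, z up
- tape_measure: grey tape measure 68 x 38 x 62 mm, loose; origin under its centre
- screwdriver: loose screwdriver lying on the bench; not for scribing; origin under its middle
- glue: white glue bottle, 60 mm diameter, 170 mm high, loose; origin under its centre
- screw_tin: steel tin, 90 mm diameter, 75 mm high, loose; origin under its centre
Not all that is in view belongs to the job. There is more than one size of the awl; the one meant has the size given above.

How it is judged:
On the way, in this order (a step that is already met when the one before it is completed fails the run):
1. the blade is swung until its scribing edge meets the point of the crow's foot (within 4 mm) and let go there (y of mark in the frame of edge_start between -0.004 and 0.004 m and contact force between the fingers and guide below 0.2 N), for 0.3 s.
2. the awl's tip touches the panel against the scribing edge at its start, beside the protractor plate (-15 to 30 mm along) (contact force between awl and panel above 0.3 N and y of mark in the frame of edge_start between -0.004 and 0.004 m and y of awl_tip in the frame of edge_start between -0.002 and 0.005 m and x of awl_tip in the frame of edge_start between -0.015 and 0.03 m).
3. the tip, touching the panel within 5 mm of the edge, has come 50 mm along it (contact force between awl and panel above 0.3 N and y of mark in the frame of edge_start between -0.004 and 0.004 m and y of awl_tip in the frame of edge_start between -0.002 and 0.005 m and x of awl_tip in the frame of edge_start between 0.042 and 0.058 m).
4. the tip, touching the panel within 5 mm of the edge, has come 80 mm along it (contact force between awl and panel above 0.3 N and y of mark in the frame of edge_start between -0.004 and 0.004 m and y of awl_tip in the frame of edge_start between -0.002 and 0.005 m and x of awl_tip in the frame of edge_start between 0.072 and 0.088 m).
5. the tip, touching the panel within 5 mm of the edge, has come 110 mm along it (contact force between awl and panel above 0.3 N and y of mark in the frame of edge_start between -0.004 and 0.004 m and y of awl_tip in the frame of edge_start between -0.002 and 0.005 m and x of awl_tip in the frame of edge_start between 0.102 and 0.118 m).
6. the tip, touching the panel within 5 mm of the edge, has come 140 mm along it (contact force between awl and panel above 0.3 N and y of mark in the frame of edge_start between -0.004 and 0.004 m and y of awl_tip in the frame of edge_start between -0.002 and 0.005 m and x of awl_tip in the frame of edge_start between 0.132 and 0.148 m).
7. the tip, touching the panel within 5 mm of the edge, has come 170 mm along it (contact force between awl and panel above 0.3 N and y of mark in the frame of edge_start between -0.004 and 0.004 m and y of awl_tip in the frame of edge_start between -0.002 and 0.005 m and x of awl_tip in the frame of edge_start between 0.162 and 0.178 m).
8. the tip, touching the panel within 5 mm of the edge, has reached the crow's foot's point, within 7 mm (contact force between awl and panel above 0.3 N and y of mark in the frame of edge_start between -0.004 and 0.004 m and y of awl_tip in the frame of edge_start between -0.002 and 0.005 m and horizontal distance between awl_tip and mark below 0.007 m).
At the end, for the whole second after the job is handed in: The blade's scribing edge still meets the crow's foot's point within 4 mm, and the awl lies flat and at rest in the tray, inside its walls, let go (y of mark in the frame of edge_start between -0.004 and 0.004 m and x of awl in the frame of tray between -0.115 and 0.115 m and y of awl in the frame of tray between -0.06 and 0.06 m and x of awl_tip in the frame of tray between -0.125 and 0.125 m and y of awl_tip in the frame of tray between -0.075 and 0.075 m and z of awl_tip in the frame of tray between 0.008 and 0.03 m and angle between awl's own x axis and vertical between 1.45 and 1.7 rad and linear speed of awl below 0.02 m/s); the robot touches nothing.
It fails at once if the awl is pressed on the panel with more than 30 N (contact force between awl and panel above 30 N).
It fails at once if the awl scratches the panel away from the line: more than 10 mm off the edge, or more than 15 mm past the mark (contact force between awl and panel above 0.3 N and (y of awl_tip in the frame of edge_start below -0.008 m or y of awl_tip in the frame of edge_start above 0.01 m or x of awl_tip in the frame of edge_start below -0.03 m or y of awl_tip in the frame of mark below -0.015 m)).
It fails at once if the awl moves faster than 120 mm/s while it touches the panel (contact force between awl and panel above 0.3 N and linear speed of awl above 0.12 m/s).
It fails at once if the tip hops or skims 5 to 20 mm above the middle of the line (35 to 165 mm from the edge's start) (y of mark in the frame of edge_start between -0.004 and 0.004 m and x of awl_tip in the frame of edge_start between 0.035 and 0.165 m and y of awl_tip in the frame of edge_start between -0.004 and 0.008 m and z of awl_tip in the frame of edge_start between 0.005 and 0.02 m).
It fails at once if the tape measure, screwdriver, glue bottle or screw tin is pushed more than 30 mm (distance of any of tape_measure, screwdriver, glue, screw_tin from where it was at the start of the episode above 0.03 m).
It also fails if it takes over 72 s, if anything falls off the work surface, if the arm or the gripper's body presses on something with over 40 N, if the wrist force passes 120 N, or if a joint passes its speed limit or range.

### The arm

A 6-joint arm with a two-finger parallel gripper is mounted at the origin on the work surface. World frame = base frame: x ahead of the robot, y to its left, z up, the work surface at z = 0. Lengths are in m, angles in rad, forces in N, time in s.
With the tool pointing down it reaches from about 0.35 to 0.8 m from the base axis. Payload 7.3 kg.
Tool frame: the origin (TCP) lies between the finger pads; the fingertips stand 25 mm ahead of it and the grasp point (between the pads) lies 6 mm ahead of it (r.tip_extent is the distance from the TCP to the fingertips, in m); z points along the fingers, y is the line along which they close (so a half turn about z gives the same grasp; the last joint's range is limited). The gripper opens to 85 mm and grips with 20 to 120 N. Pads are 22 mm wide; open, the fingers measure 114 mm over their backs; the gripper's body (76 mm by 85 mm) begins 54 mm behind the grasp point. The pads swing forward as they close: fully open they stand 13 mm farther back than shut.
Start: joints at [-1.385, 0.342, 1.524, -0, 1.275, -0.146], TCP at [0.171, -0.496, 0.256] pointing down, gripper open.
Joint ranges: [-2.53, 2.53], [-0.77, 2.02], [0.04, 2.7], [-1, 4.14], [0.28, 2.66], [-3.11, 3.11]. Speed limits (rad/s): [2.57, 2.57, 3.14, 3.14, 3.14, 3.14].

### API

Orientations are given as a unit quaternion [x, y, z, w].
In Python, from workcell import r, command_gripper, optics gives the robot as it stands. The module is installed in compiled form; this text tells all that it offers. Calls block until the motion is done:
- r.reach(position, orientation): joint-space move of the TCP to a pose.
- r.move_straight(position, orientation=None, speed=0.15, max_force=None): straight line of the TCP; orientation=None keeps the orientation; speed is the mean speed in m/s. With max_force (N) it stops when the force on the tool has changed by that much, and returns True; else False.
- r.movej(angles): joint-space move.
- command_gripper(opening, force=None): finger opening in m; force is the grip in N (None keeps the last); returns when the fingers have stopped.
- r.hold(seconds).
- r.solve_ik(position, orientation): joint angles nearest the present ones, or None.
- r.read_state(): the state.
- optics.get_image(name): name is "side" or "top" or "wrist"; returns (picture, depth): 400x640x3 uint8, red, green, blue; 400x640 float32, m along the optical axis (not along the pixel's ray), 0 where there is no reading.
- optics.camera_model(name): a dict with "K" (3x3 intrinsics, pixels), "k1" (the pictures are not rectified: a ray, as slopes to the right and down, at radius r is drawn at 1 + k1 r^2 times it, then the intrinsics apply), "R" (3x3) and "t" (3): a world point X has camera coordinates R X + t; the wrist camera has in their place "tool_from_camera" (4x4, takes a point from camera to tool coordinates, whose origin is the TCP and whose axes are the flange's). Camera axes: x right, y down, z forward; pixel columns grow to the right and rows downward; lengths in m; the calibration is good to about 2 mm. A picture is of the moment at which its call begins: read the wrist's pose just before it. camera_model takes no time and is no camera call.
A pose or a line that the arm cannot do raises r.PlanningError and nothing moves.
- r.finish_job(): hands the job in; it is judged then, once.
The state is a dict: "time_s": time; "joint_positions": joint angles; "dq": joint speeds; "tau": joint torques, N m; "eef_pos": TCP position; "eef_rot": TCP orientation; "contact_force": force on the tool from outside, world axes, zero at the start; "torque": the same for the moment, N m; "grip_width": finger opening in m; "grip_force": force on a finger pad.
Only numpy, scipy, OpenCV 4.12 (cv2) and the standard library are available. Lean on these libraries where they do the work, as an engineer would, in place of code of your own. Each camera call takes 0.05 s, during which the arm holds its last target. There are 200 camera calls.

## Working session

There is one attempt and no reset: what is moved stays moved. The work goes in short steps, each a Python script; the robot and the scene stay as the last script left them, time stands still between calls to the robot, and variables do not carry over. Pictures are saved under pics/ and viewed, at most 12 in all, crops included, and the job is handed in when it is done.

```bash
mkdir -p pics; cat > h.py <<'E'
import numpy as np, cv2
from workcell import r, command_gripper, optics
from scipy.spatial.transform import Rotation as Ro
def cam(name):
    m=optics.camera_model(name)
    if name=="wrist":
        s=r.read_state(); T=np.eye(4); T[:3,:3]=Ro.from_quat(s["eef_rot"]).as_matrix(); T[:3,3]=s["eef_pos"]
        W=T@np.array(m["tool_from_camera"])
    else:
        W=np.eye(4); R=np.array(m["R"]); W[:3,:3]=R.T; W[:3,3]=-R.T@np.array(m["t"])
    return dict(K=np.array(m["K"]),k1=m["k1"],W=W)
def shot(name,save=None):
    c=cam(name); im,d=optics.get_image(name)
    if save: cv2.imwrite(save,im[:,:,::-1])
    return c,im,d
def rays(c,uv):
    uv=np.atleast_2d(uv).astype(float)
    K=c["K"]; x=cv2.undistortPoints(uv[:,None],K,np.array([c["k1"],0,0,0.]))[:,0]
    return np.c_[x,np.ones(len(x))]@c["W"][:3,:3].T
def onplane(c,uv,z):
    d=rays(c,uv); o=c["W"][:3,3]; return o+d*((z-o[2])/d[:,2])[:,None]
def proj(c,X):
    X=np.atleast_2d(X); p=(X-c["W"][:3,3])@c["W"][:3,:3]; q=p[:,:2]/p[:,2:]
    q=q*(1+c["k1"]*(q**2).sum(1))[:,None]; return q@c["K"][:2,:2].T+c["K"][:2,2]
def cloud(c,d):
    v,u=np.mgrid[:d.shape[0],:d.shape[1]]; uv=np.c_[u.ravel(),v.ravel()]
    P=c["W"][:3,3]+rays(c,uv)*d.ravel()[:,None]; P[d.ravel()==0]=np.nan
    return P.reshape(*d.shape,3)
def two(c1,uv1,c2,uv2):
    A=[];b=[]
    for c,uv in((c1,uv1),(c2,uv2)):
        d=rays(c,uv)[0]; d/=np.linalg.norm(d); M=np.eye(3)-np.outer(d,d); A.append(M); b.append(M@c["W"][:3,3])
    return np.linalg.lstsq(np.vstack(A),np.hstack(b),rcond=None)[0]
E
python3 - <<'E'
from h import *
for n in("top","side"):
    c,im,d=shot(n,f"pics/{n}0.png"); print(n,c["W"].round(3).tolist(),c["K"].round(1).tolist(),c["k1"])
    np.savez(f"{n}0.npz",im=im,d=d)
s=r.read_state(); print(s["eef_rot"],optics.camera_model("wrist"))
E
```

```text
top [[0.014, -0.998, 0.066, 0.503], [-1.0, -0.015, -0.013, -0.025], [0.014, -0.066, -0.998, 1.456], [0.0, 0.0, 0.0, 1.0]] [[414.6, 0.0, 313.6], [0.0, 414.6, 203.6], [0.0, 0.0, 1.0]] -0.007870937234931796
side [[0.999, -0.005, 0.041, 0.538], [-0.038, -0.528, 0.848, -1.252], [0.017, -0.849, -0.528, 0.81], [0.0, 0.0, 0.0, 1.0]] [[390.3, 0.0, 312.3], [0.0, 390.3, 200.0], [0.0, 0.0, 1.0]] 0.0067738936901751215
[ 9.86269724e-01  1.65141026e-01 -2.47620410e-05 -6.87750147e-04] {'K': array([[358.90224434,   0.        , 318.86085136],
       [  0.        , 358.90224434, 198.0700242 ],
       [  0.        ,   0.        ,   1.        ]]), 'k1': 0.027667929582639233, 'tool_from_camera': array([[-1.18122745e-03, -9.60161453e-01, -2.79443357e-01,
         7.04596630e-02],
       [ 9.99998972e-01, -9.06991182e-04, -1.11066611e-03,
        -4.24823141e-04],
       [ 8.12966123e-04, -2.79444382e-01,  9.60161537e-01,
        -1.18465173e-01],
       [ 0.00000000e+00,  0.00000000e+00,  0.00000000e+00,
         1.00000000e+00]])}
```

View pics/top0.png

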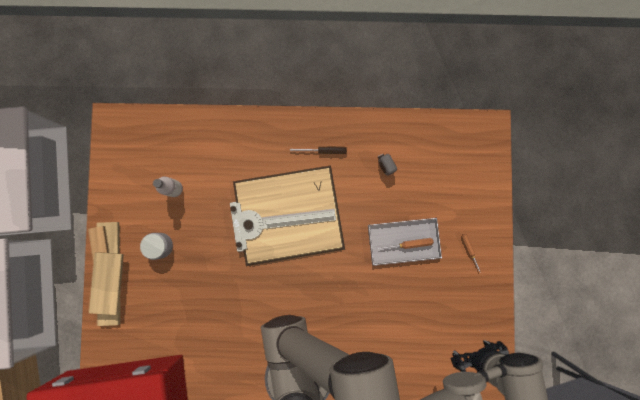

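View pics/side0.png

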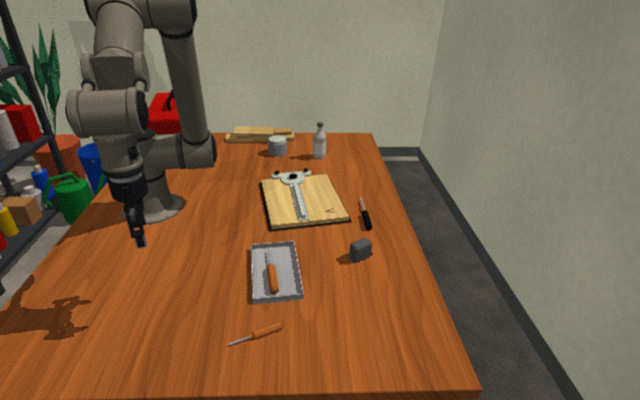

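The top view shows the panel with corners near (233,180), (330,167), (343,248) and (245,264). The knob is at (249,225), the blade end at (335,216) and the V point at (320,191). The tray is at (405,242), with the awl handle at (418,243) and its spike to (378,249). A smaller awl lies outside the tray at (470,253). The side view agrees. Next I'll take wrist views over the panel and the tray.

```bash
cat >> h.py <<'E'
def down(a): return [np.cos(a/2),np.sin(a/2),0,0]
E
python3 - <<'E'
from h import *
import pickle
out=[]
c=cam("top"); print(onplane(c,[[233,180],[330,167],[343,248],[245,264],[249,225],[320,191]],0.021).round(3).tolist()); print(onplane(c,[[418,243],[378,249],[405,242]],0.015).round(3).tolist())
for i,(x,y,z,a) in enumerate([(0.45,-0.30,0.26,0),(0.40,-0.34,0.26,0),(0.47,0.03,0.27,0),(0.47,0.11,0.27,0)]):
    r.reach([x,y,z],down(a)); r.hold(0.3)
    c,im,d=shot("wrist",f"pics/w{i}.png"); out.append((c,im,d))
pickle.dump(out,open("w.pkl","wb")); print(r.read_state()["time_s"],r.read_state()["joint_positions"])
cv2.imwrite("pics/m1.png",np.vstack([cv2.resize(cv2.imread(f"pics/w{i}.png"),(480,300)) for i in(0,2)]))
E
```

```text
[[0.676, 0.238, 0.021], [0.727, -0.098, 0.021], [0.446, -0.146, 0.021], [0.387, 0.189, 0.021], [0.521, 0.179, 0.021], [0.642, -0.065, 0.021]]
[[0.467, -0.408, 0.015], [0.444, -0.268, 0.015], [0.469, -0.362, 0.015]]
4.975 [ 6.94136754e-02  2.52975008e-01  1.61168527e+00 -1.16954039e-04
  1.27689360e+00  1.64162438e+00]
```

View pics/w2.png

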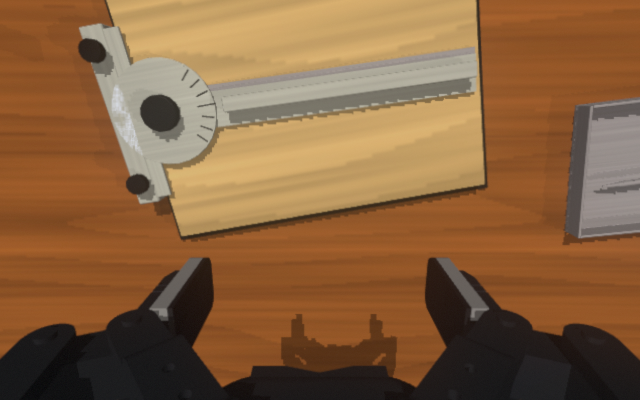

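View pics/w0.png

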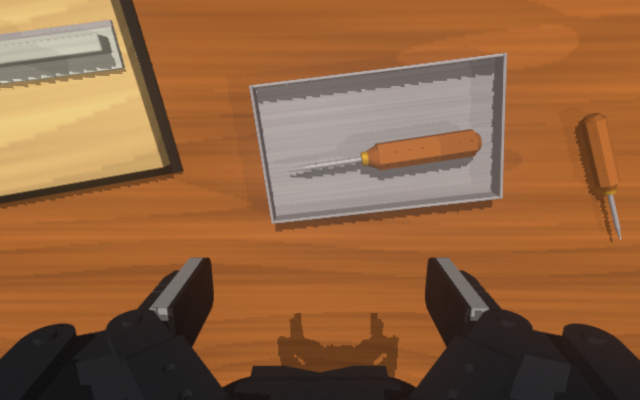

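w2 shows the knob at (160,113), with the blade running out to (475,70) and the mark out of view at the top. w0 shows the tray's rim corners at (250,87), (506,55), (502,197) and (273,222). The awl's tip is near (290,172), the ferrule at (366,157) and the handle end at (480,142). I need views further out for the mark.

```bash
python3 - <<'E'
from h import *
import pickle
out=pickle.load(open("w.pkl","rb"))
for i,(x,y,z,a) in enumerate([(0.56,0.02,0.27,0),(0.60,0.07,0.27,0)]):
    r.reach([x,y,z],down(a)); r.hold(0.4)
    out.append(shot("wrist",f"pics/w{i+4}.png"))
pickle.dump(out,open("w.pkl","wb")); print(r.read_state()["time_s"])
# awl: orange mask in both tray views + yellow ferrule
for i in(0,1):
    c,im,d=out[i]; h=cv2.cvtColor(im,cv2.COLOR_RGB2HSV)
    P=cloud(c,d)
    R,G,B=[im[...,k].astype(int) for k in range(3)]
    # tray interior mask: grey
    grey=((h[...,1]<50)&(h[...,2]>60)).astype(np.uint8)
    n,l,st,_=cv2.connectedComponentsWithStats(cv2.morphologyEx(grey,cv2.MORPH_OPEN,np.ones((3,3))))
    st_ok=[(k,st[k]) for k in range(1,n) if st[k][4]>5000]; print([s.tolist() for _,s in st_ok])
    def big(k,s): return s[1]<250 and s[4]
    k=max([k for k,_ in st_ok],key=lambda k:st[k][4])
    cn=max(cv2.findContours((l==k).astype(np.uint8),0,2)[0],key=cv2.contourArea); hull=cv2.convexHull(cn)
    ap=cv2.approxPolyDP(hull,12,True)[:,0]; print("tray",ap.tolist()); print(onplane(c,ap,0.022).round(4).tolist())
    ins=np.zeros(im.shape[:2],np.uint8); cv2.fillConvexPoly(ins,hull,1); ins=cv2.erode(ins,np.ones((9,9)))
    aw=(ins==1)&(R-B>60); ys,xs=np.nonzero(aw); pts=np.c_[xs,ys].astype(np.float32)
    (cx,cy),sz,an=cv2.minAreaRect(pts); vx,vy,x0,y0=cv2.fitLine(pts,2,0,.01,.01).ravel()
    t=(pts-[x0,y0])@[vx,vy]; e=[np.array([x0,y0])+np.array([vx,vy])*q for q in(t.min(),t.max())]
    print("handle",len(pts),cx,cy,sz,an,np.round(e,1).tolist(),onplane(c,e,0.016).round(4).tolist())
    print("depth z: handle top",np.nanpercentile(P[...,2][aw],[5,50,95]).round(4),"floor",np.nanmedian(P[...,2][(ins==1)&(h[...,1]<40)]).round(4))
c,im,d=out[0]
cr=im[130:200,260:500]; cv2.imwrite("pics/awl.png",cv2.resize(cr,None,fx=3.2,fy=3.2,interpolation=2)[:,:,::-1])
E
```

```text
6.8167
[[0, 21, 123, 63, 5792], [250, 54, 256, 169, 31468]]
tray [[505, 54], [501, 197], [272, 222], [250, 86]]
[[0.5532, -0.4708, 0.022], [0.4168, -0.4868, 0.022], [0.3899, -0.2505, 0.022], [0.5265, -0.2351, 0.022]]
handle 2910 421.26885986328125 149.97442626953125 (26.09609603881836, 121.10266876220703) 81.38435363769531 [[361.3999938964844, 158.89999389648438], [481.1000061035156, 140.8000030517578]] [[0.4558, -0.3433, 0.016], [0.4736, -0.4621, 0.016]]
depth z: handle top [0.0221 0.0281 0.0306] floor 0.0039
[[204, 0, 267, 177, 35656]]
tray [[470, 0], [468, 150], [231, 175], [204, 28]]
[[0.5489, -0.472, 0.022], [0.4167, -0.4865, 0.022], [0.3914, -0.2498, 0.022], [0.5269, -0.2352, 0.022]]
handle 3192 384.943359375 99.33699798583984 (27.695209503173828, 124.76737976074219) 81.11934661865234 [[323.29998779296875, 109.0], [446.6000061035156, 89.5]] [[0.4562, -0.3432, 0.016], [0.4741, -0.4616, 0.016]]
depth z: handle top [0.0226 0.0281 0.0307] floor 0.0039
```

View pics/w4.png

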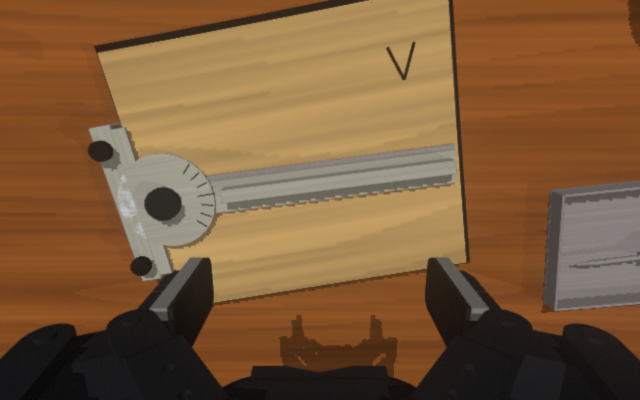

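View pics/awl.png

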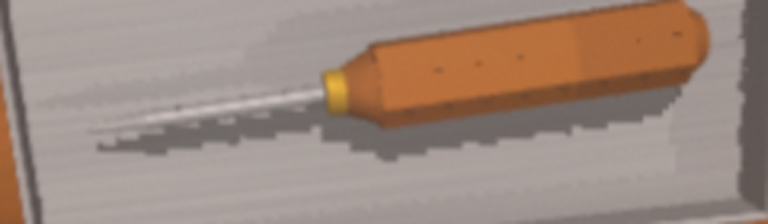

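w4 shows the V point at about (404,79), the knob at (163,204), and the blade from (215,195) out to (455,145–183). The crop puts the awl tip at about (287.5,171) in w0. Next I'll triangulate the knob, mark, blade edges and awl tip.

```bash
cat > meas.py <<'E'
from h import *
def knob(c,im,guess):
    g=cv2.cvtColor(im,cv2.COLOR_RGB2GRAY); m=(g<48).astype(np.uint8)
    m=cv2.morphologyEx(m,cv2.MORPH_OPEN,np.ones((5,5),np.uint8))
    n,l,s,ce=cv2.connectedComponentsWithStats(m); p=proj(c,guess)[0]
    k=min((k for k in range(1,n) if 200<s[k][4]<4000),key=lambda k:np.linalg.norm(ce[k]-p)); return ce[k],s[k]
def vee(c,im,guess):
    p=proj(c,guess)[0]; x0,y0=(p-[45,65]).astype(int); x0=max(x0,0);y0=max(y0,0); x1,y1=(p+[45,35]).astype(int)
    g=cv2.cvtColor(im,cv2.COLOR_RGB2GRAY)[y0:y1,x0:x1]
    m=(cv2.medianBlur(g,25).astype(int)-g>40).astype(np.uint8)
    n,l,s,ce=cv2.connectedComponentsWithStats(m,connectivity=8); k=1+np.argmax(s[1:,4])
    ys,xs=np.nonzero(l==k); 
    hull=cv2.minEnclosingTriangle(np.c_[xs,ys].astype(np.float32)[:,None])[1][:,0]
    L=[];yb=ys.max()
    # split: per row, left & right strokes above the lower third
    for side in(min,max):
        pts=[]
        for y in range(ys.min()+2,int(yb-0.35*(yb-ys.min()))):
            q=xs[ys==y]
            if len(q)==0: continue
            mid=(q.min()+q.max())/2; w=q[q<=mid] if side is min else q[q>mid]
            if len(w): pts.append((w.mean(),y))
        pts=np.array(pts); L.append(np.polyfit(pts[:,1],pts[:,0],1))
    y=(L[1][1]-L[0][1])/(L[0][0]-L[1][0]); x=np.polyval(L[0],y)
    return np.array([x+x0,y+y0]),s[k],(xs[ys==yb].mean()+x0,yb+y0)
def blade_edges(c,im,piv,ang,z):
    """far/near blade boundaries against wood by saturation step, sampled along the blade"""
    S=cv2.GaussianBlur(cv2.cvtColor(im,cv2.COLOR_RGB2HSV)[...,1],(3,3),0).astype(float)
    u=np.array([np.cos(ang),np.sin(ang),0]); v=np.array([-u[1],u[0],0]); o=[]
    for t in np.linspace(.08,.27,30):
        ww=np.linspace(.010,.032,89); res=[]
        for sg in(1,-1):
            q=proj(c,piv+u*t+v*ww[:,None]*sg+[0,0,z-piv[2]]).astype(np.float32)
            a=cv2.remap(S,q[:,0].reshape(1,-1),q[:,1].reshape(1,-1),1)[0]
            res.append(sg*ww[np.argmax(np.diff(cv2.GaussianBlur(a[None],(9,1),2)[0]))])
        o.append([t]+res)
    return np.array(o)
E
python3 - <<'E'
from meas import *
import pickle
W=pickle.load(open("w.pkl","rb"))
K=[];V=[]
for i in(2,3,4,5):
    c,im,d=W[i]; k,s=knob(c,im,[.521,.179,.044]); K.append(k); print(i,"knob",k.round(1),s[2:].tolist())
for i in(4,5):
    c,im,d=W[i]; v,s,b=vee(c,im,[.642,-.065,.021]); V.append(v); print(i,"V",v.round(1),s.tolist(),b, onplane(c,v,.021).round(4))
print("knob tri",two(W[2][0],K[0],W[5][0],K[3]).round(4),two(W[3][0],K[1],W[4][0],K[2]).round(4),[onplane(W[i][0],k,.044)[0].round(4).tolist() for i,k in zip((2,3,4,5),K)])
print("mark tri",two(W[4][0],V[0],W[5][0],V[1]).round(4))
P=cloud(W[4][0],W[4][2]); print("panel z",[P[*proj(W[4][0],[x,y,.021])[0].astype(int)[::-1]].round(4).tolist() for x,y in((.6,0),(.62,.1),(.5,0))])
piv=np.mean([onplane(W[i][0],k,.044)[0] for i,k in zip((2,3,4,5),K)],0); piv[2]=.021
a=np.arctan2(.016-0,1)-np.pi/2
tipray=lambda:0
for i in(2,3,4,5):
    c,im,d=W[i]
    a=-1.50
    for _ in range(3):
        e=blade_edges(c,im,piv,a,.025); mid=(e[:,1]+e[:,2])/2; f=np.polyfit(e[:,0],mid,1); a+=np.arctan(f[0])
    fa=np.polyfit(e[:,0],e[:,1],1); fn=np.polyfit(e[:,0],e[:,2],1)
    print(i,"blade ang",round(a,4),"off",f[1].round(4),"far",fa.round(4),np.std(e[:,1]-np.polyval(fa,e[:,0])).round(4),"near",fn.round(4))
# awl tip
t0=onplane(W[0][0],[287.5,170.9],.0165)[0]; print("tip0",t0, "proj in w1",proj(W[1][0],t0)); 
e=np.array([.4739,-.4619,.0165]); print("len",np.linalg.norm(t0-e))
c,im,d=W[1]; q=proj(c,t0)[0].astype(int); cv2.imwrite("pics/tip1.png",cv2.resize(im[q[1]-25:q[1]+25,q[0]-30:q[0]+70],None,fx=6,fy=6,interpolation=2)[:,:,::-1]); print(q)
E
```

```text
2 knob [137.3 183.9] [22, 17, 306]
3 knob [218.  184.6] [19, 16, 251]
4 knob [162.6 203.6] [34, 31, 840]
5 knob [214.4 240.4] [32, 30, 770]
4 V [ 548.  -423.1] [24, 27, 30, 38, 254] (np.float64(403.5), np.int64(79)) [[ 0.9588 -0.1332  0.021 ]]
5 V [498.2 -16.7] [26, 29, 29, 36, 241] (np.float64(449.5), np.int64(121)) [[ 0.7633 -0.091   0.021 ]]
knob tri [ 0.4568  0.2309 -0.0502] [ 0.409   0.3004 -0.2425] [[0.4549, 0.2082, 0.044], [0.4542, 0.2093, 0.044], [0.524, 0.1775, 0.044], [0.5245, 0.1781, 0.044]]
mark tri [0.6932 0.0109 0.3087]
panel z [[0.6007, 0.001, 0.0217], [0.6209, 0.0999, 0.022], [0.5008, 0.0005, 0.0218]]
2 blade ang -1.4078 off -0.0059 far [0.0301 0.012 ] 0.0058 near [ 0.0045 -0.0239]
3 blade ang -1.4399 off -0.0027 far [0.013  0.0162] 0.0043 near [ 0.0006 -0.0215]
4 blade ang -1.4858 off 0.0001 far [-0.0003  0.0246] 0.0044 near [ 0.0149 -0.0244]
5 blade ang -1.5092 off 0.0003 far [-0.0233  0.0263] 0.0065 near [ 0.0166 -0.0257]
tip0 [ 0.44361463 -0.26779132  0.0165    ] proj in w1 [[246.89313953 122.09634469]]
len 0.19645707498310258
[246 122]
```

View pics/tip1.png

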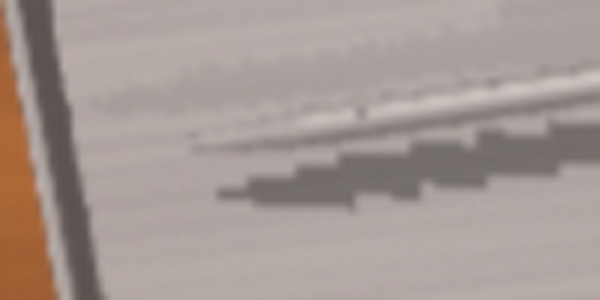

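Awl tip: the second view puts it at (247.7,120.7), which agrees with z≈16 mm. The length comes to 196 mm, so this is the right awl. I'll refit the blade robustly and work out the swing target.

```bash
cat >> meas.py <<'E'
def line_robust(t,w):
    p=cv2.fitLine(np.c_[t,w].astype(np.float32),cv2.DIST_HUBER,0,1e-5,1e-5).ravel()
    for _ in range(4):
        s=p[1]/p[0]; b=p[3]-s*p[2]; k=np.abs(w-s*t-b)<max(.0012,1.5*np.median(np.abs(w-s*t-b)))
        p=cv2.fitLine(np.c_[t[k],w[k]].astype(np.float32),cv2.DIST_HUBER,0,1e-5,1e-5).ravel()
    s=p[1]/p[0]; return s,p[3]-s*p[2],k.mean(),np.std(w[k]-s*t[k]-p[3]+s*p[2])
def solve(views,mg=[.642,-.065,.021],pg=[.524,.178,.044]):
    k=[knob(c,im,pg)[0] for c,im,d in views]
    V=[np.array(vee(c,im,mg)[2])-[0,.5] for c,im,d in views]
    print("tri knob",two(views[0][0],k[0],views[1][0],k[1]).round(4),"tri mark",two(views[0][0],V[0],views[1][0],V[1]).round(4))
    piv=np.mean([onplane(v[0],q,.044)[0] for v,q in zip(views,k)],0); piv[2]=.021
    M=np.mean([onplane(v[0],q,.021)[0] for v,q in zip(views,V)],0)
    dl=M-piv; D=np.hypot(*dl[:2]); tgt=np.arctan2(dl[1],dl[0])-np.arcsin(.02/D)
    print("piv",piv.round(4),"mark",M.round(4),[onplane(v[0],q,.021)[0].round(4).tolist() for v,q in zip(views,V)],"D",D.round(4),"along",(np.sqrt(D*D-.0004)-.06).round(4),"target",tgt.round(4))
    return piv,M,tgt
E
sed -i 's/def vee(c,im,guess):/def vee(c,im,guess):\n    import warnings; warnings.simplefilter("ignore")/' meas.py
python3 - <<'E'
from meas import *
import pickle
W=pickle.load(open("w.pkl","rb")); v=W[4:6]
piv,M,tgt=solve(v)
for c,im,d in W[2:6]:
    for z in(.024,.026):
        a=-1.49
        e=blade_edges(c,im,piv,a,z)
        print(z,[np.round(line_robust(e[:,0],e[:,k]),4).tolist() for k in(1,2)])
q=down(tgt+np.pi)
for rho,ang in((.22,-1.49),(.22,tgt)):
    u=np.array([np.cos(ang),np.sin(ang)]); print(r.solve_ik([*(piv[:2]+rho*u),.054],down(ang+np.pi)))
E
```

```text
tri knob [0.5225 0.1796 0.0393] tri mark [ 0.6437 -0.0609  0.0203]
piv [0.5242 0.1778 0.021 ] mark [ 0.6437 -0.0607  0.021 ] [[0.6437, -0.0608, 0.021], [0.6436, -0.0606, 0.021]] D 0.2667 along 0.206 target -1.1816
0.024 [[0.0486, 0.0187, 1.0, 0.0002], [0.0486, -0.0215, 0.9, 0.0004]]
0.026 [[0.0489, 0.0185, 1.0, 0.0002], [0.0486, -0.0215, 0.9, 0.0004]]
0.024 [[0.0489, 0.0185, 1.0, 0.0002], [0.0495, -0.0218, 0.8667, 0.0003]]
0.026 [[0.049, 0.0185, 1.0, 0.0002], [0.0471, -0.0213, 0.9, 0.0003]]
0.024 [[0.049, 0.0188, 1.0, 0.0003], [0.0473, -0.0221, 0.9333, 0.0002]]
0.026 [[0.0486, 0.0193, 1.0, 0.0003], [0.0468, -0.0215, 0.9333, 0.0004]]
0.024 [[0.0487, 0.019, 1.0, 0.0003], [0.0471, -0.0224, 1.0, 0.0003]]
0.026 [[0.0476, 0.0198, 0.9667, 0.0003], [0.047, -0.0216, 0.9333, 0.0003]]
[-2.17397619e-01  6.16786820e-01  1.70626653e+00 -4.44089210e-16
  8.18539302e-01 -2.98193946e-01]
[-1.68280540e-01  7.05792629e-01  1.51107393e+00 -4.44089210e-16
  9.24726098e-01 -5.57435138e-01]
```

```bash
cat > swing.py <<'E'
from meas import *
piv=np.array([.5242,.1778])
def pose(ang,rho=.22,off=-.0013):
    u=np.array([np.cos(ang),np.sin(ang)]); v=np.array([-u[1],u[0]]); return [*(piv+rho*u+off*v)], down(ang+np.pi)
def swing(a0,a1,z=.0545):
    p,q=pose(a0); command_gripper(.045,30)
    r.reach([*p,.13],q); print("dn",r.move_straight([*p,z],q,speed=.08,max_force=8)); 
    command_gripper(0,40); s=r.read_state(); print("grip",s["grip_width"],s["grip_force"],s["eef_pos"].round(4) if hasattr(s["eef_pos"],'round') else s["eef_pos"])
    n=max(2,int(abs(a1-a0)/.05)+1)
    for a in np.linspace(a0,a1,n+1)[1:]:
        p,q=pose(a); r.move_straight([*p,z],q,speed=.05)
    r.hold(.2); s=r.read_state(); print("force",np.round(s["contact_force"],1),s["grip_width"])
    command_gripper(.045); s=r.read_state(); p=s["eef_pos"]; r.move_straight([p[0],p[1],.13],None,speed=.12)
def look():
    v=[]
    for x,y in((.56,.02),(.60,.07)):
        r.reach([x,y,.27],down(0)); r.hold(.4); v.append(shot("wrist"))
    P,M,t=solve(v)
    o=[]
    for c,im,d in v:
        a=t; e=blade_edges(c,im,P,a,.024); L=[line_robust(e[:,0],e[:,k]) for k in(1,2)]; print(np.round(L,4).tolist())
        s,b=L[0][:2]; u=np.array([np.cos(a),np.sin(a)]); n=np.array([-u[1],u[0]]); d=(M-P)[:2]
        # signed dist of mark from far edge, + = mark beyond the edge
        o.append([(d@n-s*(d@u)-b)/np.hypot(1,s), a+np.arctan(s), b]); 
    o=np.array(o); print("mark y rel edge, blade ang, off",o.round(4).tolist(),"t",r.read_state()["time_s"]); return v,P,M,o
E
python3 - <<'E'
from swing import *
import pickle
swing(-1.4415,-1.178); v,P,M,o=look(); pickle.dump((v,P,M,o),open("w2.pkl","wb")); cv2.imwrite("pics/after.png",v[0][1][:,:,::-1])
E
```

```text
dn False
grip 0.012895383694423833 43.352170586586 [ 0.5517 -0.0406  0.0551]
force [-1.2  1.7  5.4] 0.012924063514384566
tri knob [0.5208 0.1807 0.0365] tri mark [ 0.6432 -0.0603  0.0221]
piv [0.5236 0.1778 0.021 ] mark [ 0.6432 -0.0606  0.021 ] [[0.6438, -0.061, 0.021], [0.6426, -0.0602, 0.021]] D 0.2667 along 0.206 target -1.1809
[[-0.0, 0.0195, 1.0, 0.0001], [-0.0002, -0.0212, 1.0, 0.0001]]
[[-0.0001, 0.0198, 1.0, 0.0001], [-0.0, -0.0215, 1.0, 0.0001]]
mark y rel edge, blade ang, off [[0.0005, -1.1809, 0.0195], [0.0003, -1.181, 0.0198]] t 16.9083
```

View pics/after.png

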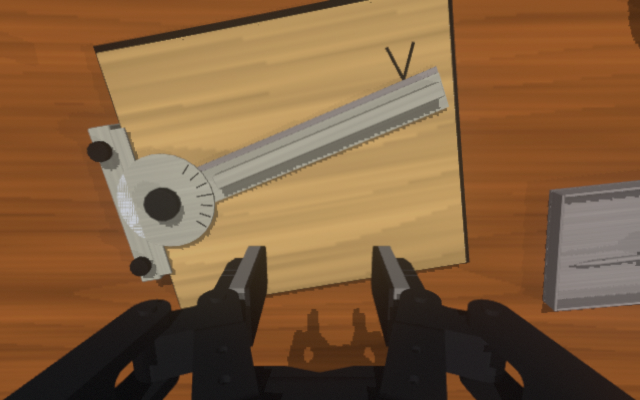

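The edge now meets the V point at (404,80), with 0.4 mm measured offset, and the gripper is clear. Next I'll grasp the awl and check IK for the scribing poses.

```bash
cat > scribe.py <<'E'
from h import *
ANG=-1.181; E=np.array([np.cos(ANG),np.sin(ANG),0]); N=np.array([-E[1],E[0],0]); Z=np.array([0,0,1.])
S0=np.array([.5238,.1778,.0215])+.06*E+.0197*N     # edge_start
TIP=np.array([.115,0,.0155])
def rot(th):
    x=-E*np.cos(th)-Z*np.sin(th); z=E*np.sin(th)-Z*np.cos(th); return Ro.from_matrix(np.c_[x,np.cross(z,x),z])
def tcp(x,y,z,th):  # TCP pose putting the awl tip at (x,y,z) of edge_start
    R=rot(th); return S0+x*E+y*N+z*Z-R.apply(TIP), R.as_quat()
E
python3 - <<'E'
from scribe import *
d=np.array([-.154,.988,0]);d/=np.linalg.norm(d); a=np.arctan2(d[1],d[0])
g=np.array([.4436,-.2678,0])-.115*d; q=down(a); print(g,a)
command_gripper(.06,100)
r.reach([g[0],g[1],.13],q); print(r.move_straight([g[0],g[1],.032],q,speed=.1,max_force=8))
command_gripper(0,110); s=r.read_state(); print(s["grip_width"],s["grip_force"],np.round(s["eef_pos"],4),np.round(s["contact_force"],1))
r.move_straight([g[0],g[1],.2],q,speed=.12); s=r.read_state(); print(s["grip_width"],np.round(s["contact_force"],1),s["time_s"])
for th in(.5,.6,.7,.8):
    for x in(.01,.1,.206):
        p,Q=tcp(x,.005,.0,th); j=r.solve_ik(p,Q); print(th,x,p.round(3),None if j is None else np.round(j,2))
c,im,dd=shot("side"); p=proj(c,[.45,-.3,.19])[0].astype(int); c2,im2,_=shot("wrist")
A=cv2.resize(im[max(p[1]-90,0):p[1]+90,max(p[0]-120,0):p[0]+120],(533,400),interpolation=2); cv2.imwrite("pics/grasp.png",np.hstack([A,cv2.resize(im2,(267,400))])[:,:,::-1])
E
```

```text
[ 0.46131124 -0.38142795  0.        ] 1.725422538259663
False
0.023451597546688643 108.70274310931563 [ 0.4616 -0.3817  0.033 ] [-1.5  1.4  4.7]
0.02326435298025463 [0.9 0.5 0.2] 22.475
0.5 0.01 [0.609 0.036 0.09 ] [ 0.15  0.66  1.6  -0.66  0.87  0.2 ]
0.5 0.1 [ 0.643 -0.047  0.09 ] [ 0.01  0.69  1.55 -0.65  0.82  0.05]
0.5 0.206 [ 0.683 -0.145  0.09 ] [-0.15  0.74  1.44 -0.62  0.79 -0.14]
0.6 0.01 [0.606 0.043 0.099] [ 0.21  0.67  1.61 -0.78  0.91  0.33]
0.6 0.1 [ 0.64  -0.041  0.099] [ 0.06  0.69  1.57 -0.8   0.84  0.21]
0.6 0.206 [ 0.68  -0.139  0.099] [-0.1   0.73  1.48 -0.78  0.79  0.03]
0.7 0.01 [0.603 0.05  0.107] [ 0.26  0.68  1.62 -0.89  0.96  0.45]
0.7 0.1 [ 0.637 -0.033  0.107] [ 0.11  0.69  1.6  -0.93  0.88  0.35]
0.7 0.206 [ 0.677 -0.131  0.107] [-0.06  0.73  1.52 -0.94  0.8   0.2 ]
0.8 0.01 [0.599 0.059 0.115] [ 0.31  0.7   1.62 -0.99  1.03  0.56]
0.8 0.1 [ 0.634 -0.025  0.115] None
0.8 0.206 [ 0.674 -0.123  0.115] None
```

View pics/grasp.png

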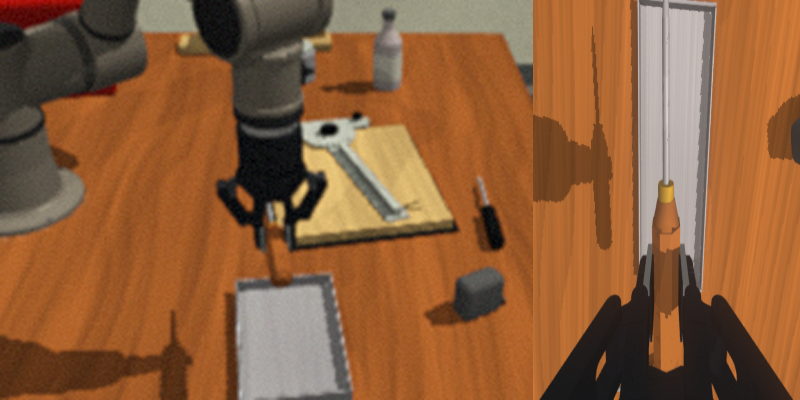

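The awl is held along tool x, with the spike straight up the wrist view near column 321 and the tray empty below. I'll use a 0.6 rad tilt: guarded touchdown just off the edge, then a sideways touch to find the edge.

```bash
sed -i 's/TIP=.*/TIP=np.array([.115,0,.0165])/' scribe.py; cat >> scribe.py <<'E'
TH=.6
def F():
    f=np.array(r.read_state()["contact_force"]); return np.array([f@E,f@N,f@Z])
def T():  # nominal tip in edge_start frame
    s=r.read_state(); t=np.array(s["eef_pos"])+Ro.from_quat(s["eef_rot"]).apply(TIP)-S0; return np.array([t@E,t@N,t@Z])
def go(x,y,z,speed,mf=None):
    p,Q=tcp(x,y,z,TH); return r.move_straight(p,Q,speed=speed,max_force=mf)
E
python3 - <<'E'
from scribe import *
p,Q=tcp(.012,.0055,.10,TH); r.reach(p,Q); go(.012,.0055,.012,.06); r.hold(.4)
print("free",T().round(4),F().round(2))
h=go(.012,.0055,-.006,.008,1.5); print("down",h,T().round(4),F().round(2))
r.hold(.2); print(T().round(4),F().round(2),r.read_state()["time_s"])
E
```

```text
free [0.012  0.0055 0.012 ] [-0.46 -0.05 -0.57]
down True [ 0.0122  0.0054 -0.0011] [0.94 1.48 2.38]
[ 0.0122  0.0052 -0.0013] [1.81 0.7  1.99] 27.9083
```

```bash
python3 - <<'E'
from scribe import *
x,y,z=T()
go(.012,.0055,.0004,.01); r.hold(.4); print("up",T().round(4),F().round(2))
h=go(.012,-.004,.0004,.006,1.5); print("edge",h,T().round(4),F().round(2)); r.hold(.2); print(T().round(4),F().round(2),r.read_state()["time_s"])
E
```

```text
up [0.012  0.0055 0.0003] [-0.37 -0.47 -1.18]
edge True [0.0119 0.0011 0.0001] [ 1.92  1.9  -0.79]
[ 0.0119  0.001  -0.0002] [1.05 3.13 0.84] 29.7583
```

```bash
cat >> scribe.py <<'E'
def Fm(n=5):
    o=[]
    for _ in range(n): r.hold(.02); o.append(F())
    return np.mean(o,0)
E
python3 - <<'E'
from scribe import *
go(.012,.0022,.0006,.01); r.hold(.2); f0=Fm(8); print("free",T().round(4),f0.round(2))
go(.012,.0022,-.006,.006,2.5); z=T()[2]; print("down",T().round(4),(Fm()-f0).round(2))
for k in range(3):
    z-=.0005; go(.012,.0022,z,.006); r.hold(.1); print(round(z,4),T().round(4),(Fm()-f0).round(2))
print(f0.tolist(),r.read_state()["time_s"])
E
```

```text
free [0.012  0.0021 0.0005] [-0.1  -0.   -1.16]
down [ 0.0123  0.0023 -0.0013] [0.89 0.23 3.53]
-0.0018 [ 0.0122  0.0024 -0.0016] [2.19 0.32 5.17]
-0.0023 [ 0.0123  0.0024 -0.0021] [ 3.52 -0.07  5.86]
-0.0028 [ 0.0125  0.0024 -0.0024] [3.82 0.12 7.31]
[-0.10051774962487137, -0.004713419762876911, -1.1647092162564139] 32.35
```

```bash
python3 - <<'E'
from scribe import *
f0=np.array([-.10,-.005,-1.165]); z=-.0025; y=.0022
for x in np.arange(.027,.1,.015):
    go(x,y,z,.03); f=Fm(3)-f0; print(round(x,3),T().round(4),f.round(2),round(z,4))
    z+=np.clip((f[2]-5.5)/2500*.5,-.0006,.0006)
    if f[1]>1.8: y+=.0003
    if f[2]<1 or f[2]>14: break
c,im,d=shot("wrist","pics/draw.png"); print(y,z,r.read_state()["time_s"])
c,im,d=shot("top"); P=S0+T()[0]*E; p=proj(c,P)[0].astype(int); A=cv2.resize(im[p[1]-50:p[1]+50,p[0]-60:p[0]+60],(480,400),interpolation=2)
cv2.imwrite("pics/draw.png",A[:,:,::-1])
E
```

```text
0.027 [ 0.0272  0.002  -0.0025] [-0.49  0.04  4.01] -0.0025
0.042 [ 0.0428  0.0022 -0.0024] [ 0.55 -0.83  5.07] -0.0028
0.057 [ 0.0575  0.0022 -0.0026] [ 0.33 -0.75  5.14] -0.0029
0.072 [ 0.0724  0.0022 -0.0027] [0.08 0.36 5.1 ] -0.003
0.087 [ 0.0874  0.0022 -0.0028] [-0.51 -0.51  5.  ] -0.003
0.0022 -0.003138084349918316 35.9
```

```bash
python3 - <<'E'
from scribe import *
f0=np.array([-.10,-.005,-1.165]); z=-.0031; y=.0018
for x in [.102,.117,.132,.147,.162,.177,.192,.2055]:
    go(x,y,z,.03); f=Fm(3)-f0; print(round(x,3),T().round(4),f.round(2),round(z,4))
    z+=np.clip((f[2]-5.5)/2500*.5,-.0006,.0006)
    if f[1]>1.8: y+=.0004
    if f[2]<1 or f[2]>14: break
r.hold(.2); print(y,z,r.read_state()["time_s"])
ims=[]
for n in("top","side"):
    c,im,d=shot(n); p=proj(c,S0+.2*E)[0].astype(int); ims.append(cv2.resize(im[p[1]-40:p[1]+40,p[0]-40:p[0]+40],(400,400),interpolation=2))
cv2.imwrite("pics/end.png",np.hstack(ims)[:,:,::-1])
E
```

```text
0.102 [ 0.1023  0.0019 -0.0029] [-1.39  0.14  5.52] -0.0031
0.117 [ 0.1173  0.0018 -0.0029] [-1.07 -0.15  5.3 ] -0.0031
0.132 [ 0.1323  0.0018 -0.0029] [-1.43  0.19  5.07] -0.0031
0.147 [ 0.1473  0.0018 -0.003 ] [-1.29  0.09  5.3 ] -0.0032
0.162 [ 0.1623  0.0018 -0.0031] [-0.95  0.51  5.4 ] -0.0033
0.177 [ 0.1773  0.0018 -0.0031] [-1.49  0.08  5.58] -0.0033
0.192 [ 0.1923  0.0018 -0.0031] [-1.61  0.19  4.68] -0.0033
0.205 [ 0.2058  0.0018 -0.0032] [-1.59  0.25  5.52] -0.0034
0.0018 -0.0034270479682285385 41.7
```

View pics/end.png

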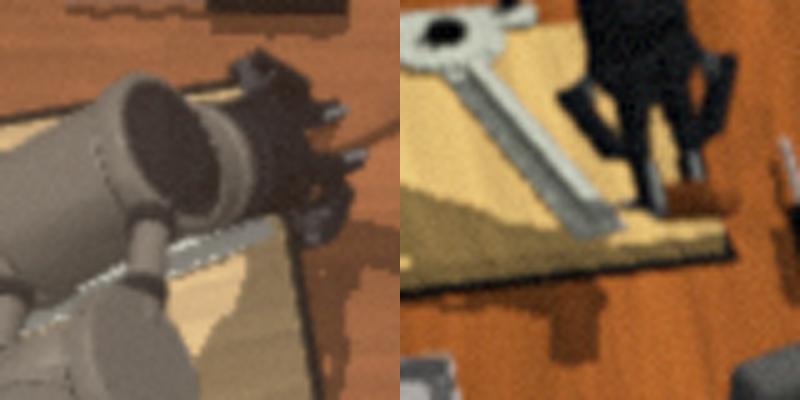

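The side view shows the gripper past the blade's free end with the handle leaning out, though the gripper hides the tip itself. Force stayed near 5 N to the end, so I'll lift off, check the blade, and return the awl to the tray.

```bash
python3 - <<'E'
from scribe import *
go(.2055,.003,.1,.08)
d=np.array([-.154,.988,0]);d/=np.linalg.norm(d); q=down(np.arctan2(d[1],d[0])); g=np.array([.4436,-.2678,0])-.115*d
s=r.read_state(); r.reach([g[0],g[1],.2],q); r.move_straight([g[0],g[1],.06],q,speed=.12)
print(r.move_straight([g[0],g[1],.0325],q,speed=.03,max_force=4)); s=r.read_state(); print(np.round(s["eef_pos"],4),np.round(s["contact_force"],2),s["grip_width"])
command_gripper(.055); r.move_straight([g[0],g[1],.16],q,speed=.15); print(r.read_state()["time_s"])
from swing import look
r.reach([.45,-.30,.26],down(0)); r.hold(.3); c,im,dd=shot("wrist")
P=cloud(c,dd); R,B=im[...,0].astype(int),im[...,2].astype(int)
m=(np.abs(P[...,0]-.465)<.06)&(np.abs(P[...,1]+.36)<.11)&(R-B>60); print("handle",m.sum(),np.nanmedian(P[m],0).round(4),np.nanpercentile(P[m],[2,98],0).round(4).tolist())
v,*_=look()
cv2.imwrite("pics/final.png",np.vstack([im[30:260],v[0][1]])[:600,:,::-1])
E
```

```text
True
[ 0.4611 -0.3812  0.0331] [-0.17 -0.02  5.76] 0.022979610825353533
48.0417
handle 3125 [ 0.465  -0.3973  0.0284] [[0.4476, -0.4522, 0.0205], [0.4816, -0.3175, 0.2954]]
tri knob [0.5214 0.1802 0.0377] tri mark [ 0.6432 -0.0596  0.0236]
piv [0.5238 0.1778 0.021 ] mark [ 0.6432 -0.0604  0.021 ] [[0.6437, -0.0605, 0.021], [0.6427, -0.0602, 0.021]] D 0.2664 along 0.2057 target -1.1812
[[-0.0009, 0.0195, 1.0, 0.0001], [0.0, -0.0213, 1.0, 0.0001]]
[[-0.0, 0.0195, 1.0, 0.0001], [-0.0003, -0.0217, 1.0, 0.0001]]
mark y rel edge, blade ang, off [[0.0007, -1.182, 0.0195], [0.0005, -1.1812, 0.0195]] t 52.525
```

View pics/final.png

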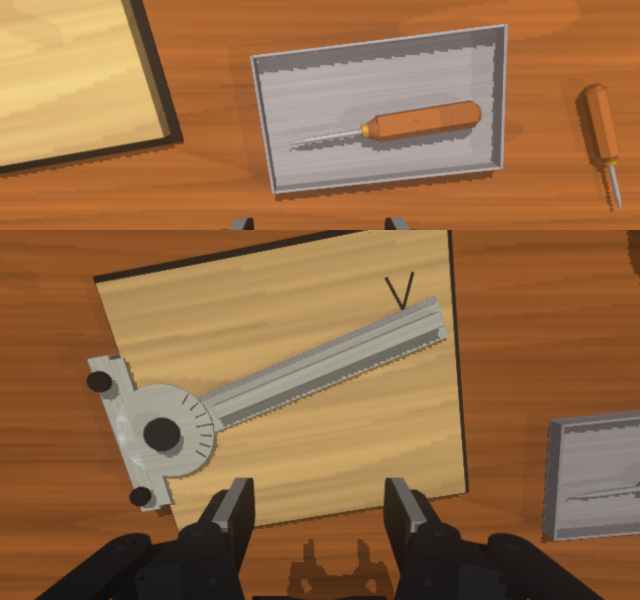

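The awl lies flat in the tray, tip near (290,150) and handle end near (480,110) in the upper picture. The blade edge still meets the V point at (403,308) in the lower one, with 0.6 mm measured offset.

```bash
python3 -c "
from h import *
print(r.finish_job(), r.read_state()['time_s'])"
```

```text
the job is handed in; nothing more can be done
the job is handed in; nothing more can be done
```

The job is handed in at about 53 s: the blade edge sits about 0.6 mm from the crow's foot point, the line was drawn in one pass at about 5 N with the tip's end position known only from the arm's pose (the gripper hid it), and the awl is back flat in the tray; no verdict was returned.

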